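# Close, pin and hold the hinged blow mould

## Robot

A 7-joint arm with a two-finger parallel gripper is mounted at the origin on the work surface. World frame = base frame: x ahead of the robot, y to its left, z up, the work surface at z = 0. Lengths are in m, angles in degrees, forces in N, time in s.
With the tool pointing down it reaches from about 0.4 to 0.925 m from the base axis. Payload 5.6 kg.
Tool frame: the origin (TCP) lies at the very end of the fingers, on their centre line; the grasp point (between the pads) lies 19 mm behind it (robot.hold_point_z is the distance from the TCP to the grasp point, in m); z points along the fingers, y is the line along which they close (so a half turn about z gives the same grasp; the last joint's range is limited). The gripper opens to 85 mm and grips with 20 to 120 N. Pads are 22 mm wide; open, the fingers measure 114 mm over their backs; the gripper's body (76 mm by 85 mm) begins 54 mm behind the grasp point. The pads swing forward as they close: fully open they stand 13 mm farther back than shut.
Start: joints at [71.906, 26.786, -0.665, 91.828, 0.344, 61.387, -3.226], TCP at [0.175, -0.626, 0.231] pointing down, gripper open.
Joint ranges: [-144.91, 144.91], [-17.63, 115.5], [-89.93, 88.59], [15.96, 139.68], [-74.01, 254.01], [8.47, 105.57], [-167.45, 167.45]. Speed limits (degrees/s): [147.25, 147.25, 180, 180, 180, 180, 180].

## Interface

Orientations are given as a 3x3 rotation matrix whose columns are the frame's x, y, z axes.
In Python, from station import robot gives the robot as it stands.
- The arm moves only by the tool drive_tool, never from a script. Its argument "deltas" is a list of rows, each an object with "claw": the finger opening in cm, from 0 to 8.54; "xyz": the shift along the tool's x, y, z in cm, a list of three; "turn": the turn about the tool's z in rad. In form: [{"claw": claw, "xyz": [x, y, z], "turn": turn}, ...]. A call has 1 to 5 rows; each row shifts and turns the commanded pose from where the row before left it, along the tool's axes as they then stand; what a row does not reach is not made up. A row lasts 1/8 s, in which the tool goes at most 62.5 mm and 10.7 degrees, less where a joint would pass 70% of its speed; a pose out of reach is approached as far as the arm can. A call is refused whole if a number of a shift passes 6.25 or a number of a turn 0.188, either way. A call with a gripper value outside its range is refused whole. The fingers move at their own pace and stop on an object; "squeeze" is the grip in N (left out, the last holds). Time passes only in rows, so rows that do not move let the fingers close. It gives the time, the measured TCP pose, the force, the opening and the grip force at its end, in the units of the state.
- robot.get_obs(): the state, without advancing time (a new reading comes with each control period).
- robot.grab_frame(name): name is "side" or "top" or "wrist"; returns a dict with "img" (384x512x3 uint8, red, green, blue), "K" (3x3 intrinsics, pixels), "rvec" (rotation vector, rad) and "tvec" (3), from world to camera coordinates, as OpenCV has them. Camera axes: x right, y down, z forward; pixel columns grow to the right and rows downward; lengths in m; the calibration is good to about 2 mm. A picture is of the moment at which its call begins. There is no depth.
- robot.finish_job(): hands the job in; it is judged then, once.
The state is a dict: "time": time; "q": joint angles; "dq": joint speeds; "effort": joint torques, N m; "tcp_pos": TCP position; "orientation": TCP orientation; "force": force on the tool from outside, world axes, zero at the start; "wrist_torque": the same for the moment, N m; "finger_gap": finger opening in m; "grip_force": force on a finger pad.
Only numpy, scipy, OpenCV 4.12 (cv2) and the standard library are available. Lean on these libraries where they do the work, as an engineer would, in place of code of your own. Each camera call takes 0.05 s, during which the arm holds its last target. There are 200 camera calls.

## Task

Get the hinged blow mould ready for the next piece: swing both halves fully shut, then take the yellow-handled locking pin out of the cork block and push it down through the lined-up brass eyes until its collar sits on the top eye. The pin is a loose fit, so then let go of it and finish holding the mould: grip the two wooden handles together between the fingers, squeezing both halves firmly shut, and stay like that. Do not shift the other things on the bench.

Things in the scene. Friction and masses are not known exactly. Their poses are not given: they have to be found in the camera images.
- mould_base: dark steel base plate of the hinged blow mould, 185 x 120 x 10 mm, bolted to the bench. Origin: on the upright hinge axis, at bench height. x points from the front grips to the hinge (away from the robot), so the halves and levers extend from the hinge along -x; y to the mould's left; z up. The black half shells together are 88 mm across, 13 to 85 mm above the bench
- mould_left (a joint): opening of the left (+y) half about the hinge, rad: 0 = fully shut against its stop on the centre plane, grows to at most 0.8 as its lever swings to +y. Stiff hinge with dry friction (about 0.35 N m, i.e. 2 N at the grip): stays where it is left, no spring
- mould_right (a joint): the same for the right (-y) half: 0 = fully shut, grows as its lever swings to -y; same friction
- grip_left: upright round wooden grip on the end of the left lever: 16 mm diameter, 75 mm tall, a sleeve that also turns freely about its own axis (ignore its yaw). Origin: centre of its lower end, 50 mm above the bench (its top is at 125 mm), 190 mm from the hinge along the mould's -x and, when shut, 18 mm to the left of the centre plane. z up. Levers and eyes below it reach 62 mm above the bench
- grip_right: the same grip on the right lever, 18 mm to the right of the centre plane when shut. With the mould shut the two grips stand side by side, 52 mm over both outsides along the mould's y, with 20 mm between them; the flat lever bars below are 60 mm over their outer faces
- eye_left (a point): centre of the upright pin hole at the top face of the left half's upper eye (brass lug), 62 mm above the bench, 135 mm from the hinge along -x; on the centre plane when that half is shut. Hole 14 mm with a 2 mm chamfer; the eye is 10 mm thick, with a second left eye below it (18 to 28 mm above the bench)
- eye_right (a point): centre of the 14 mm pin hole at the top face of the right half's single eye, 45 mm above the bench (10 mm thick), which lies between the two left eyes. With both halves shut it is straight below eye_left and the pin can pass all three eyes
- pin: loose locking pin, upright at the start in the cork block: steel shank 10 mm diameter with a 6 mm long conical tip, 48 mm from tip to shoulder; then a brass collar 24 mm diameter, 5 mm thick; then a yellow handle 20 mm diameter, 45 mm tall (grip it there); 98 mm in all, 60 g. Origin: at the tip, z along the pin towards the handle
- pin_shoulder (a point): point on the pin's axis at the underside of the brass collar, 48 mm above the tip. Fully home: it lies on the top face of the left half's upper eye
- cork_block: square cork block fixed to the bench, 70 x 70 x 46 mm, in which the pin stands in a central upright hole of 11.5 mm, 40 mm deep (the tip is 6 mm above the bench, the handle runs from 59 to 104 mm). Origin: centre of its underside
- frit_jar: loose amber glass jar with a red cap, 64 mm across, 120 mm tall; origin: centre of its underside. Bystander
- green_bottle: loose green glass bottle with a red cap, 60 mm across, 150 mm tall; origin: centre of its underside. Bystander
- tumbler: loose blue open cup, 72 mm across the rim, 90 mm tall; origin: centre of its underside. Bystander
- cork_disc: loose round cork disc, 90 mm across, 18 mm thick, lying flat; origin: centre of its underside. Bystander
- paddle: loose wooden paddle lying flat, 270 mm long overall, blade 150 x 80 x 14 mm along its +x, round handle along its -x; origin: underside, where handle meets blade. Bystander
- brush: loose hand brush lying flat along its x axis, about 200 mm long; origin on its underside. Bystander
- graphite_pad: loose black block 100 x 80 x 20 mm lying flat between the robot and the mould; origin: centre of its underside. Bystander

How it is judged (in metres and radians):
On the way, in this order (a step that is already met when the one before it is completed fails the run):
1. both halves are shut (each within 0.025 rad) while the pin is still out of the eyes (value of joint each of mould_left, mould_right below 0.025 rad and distance between pin_shoulder and eye_left above 0.03 m), for 0.2 s.
2. the pin is through all the eyes with its collar on the top eye (horizontal distance between pin_shoulder and eye_left below 0.004 m and horizontal distance between pin and eye_right below 0.004 m and z of pin_shoulder in the frame of eye_left below 0.003 m and angle between pin's own z axis and vertical below 0.08 rad), for 0.2 s.
At the end, for the whole second after the job is handed in: Both halves shut to within 0.025 rad; pin upright (within 0.08 rad) through all eyes, its axis within 4 mm of both holes and its collar within 3 mm of the top eye's face; the fingers no longer touch the pin but press both wooden grips with more than 4 N each, and keep doing so (all of step 2 and value of joint each of mould_left, mould_right below 0.025 rad and contact force between the fingers and grip_left above 4 N and contact force between the fingers and grip_right above 4 N and contact force between the fingers and pin below 0.2 N); the arm keeps its last pose, push and grip.
It fails at once if a bystander (jar, bottle, tumbler, cork disc, paddle, brush or black pad) is shifted more than 20 mm (distance of any of frit_jar, green_bottle, tumbler, cork_disc, paddle, brush, graphite_pad from where it was at the start of the episode above 0.02 m).
It also fails if it takes over 58 s, if anything falls off the work surface, if the arm or the gripper's body presses on something with over 40 N, if the wrist force passes 120 N, or if a joint passes its speed limit or range.

## Working session

There is one attempt and no reset: what is moved stays moved. The work goes in short steps, Python scripts to look and compute and a tool call to move; the robot and the scene stay as the last step left them, time stands still between calls to the robot, and variables do not carry over. Pictures are saved under pics/ and viewed, at most 10 in all, crops included, and the job is handed in when it is done.

Besides the shell and the picture viewer there is one more tool, called after "Request:" by a JSON object that holds its "method" and its "body". drive_tool: Moves the arm, as the interface text tells. Its arguments: {"type":"object","properties":{"deltas":{"type":"array"},"squeeze":{"type":"number"}},"required":["deltas"]}

```bash
mkdir -p pics; ls; python3 - <<'E'
from station import robot
import cv2,numpy as np,pickle
d={}
for n in("side","top","wrist"):
    f=robot.grab_frame(n);d[n]=f
    R=cv2.Rodrigues(np.array(f["rvec"],float))[0];print(n,np.round(-R.T@np.array(f["tvec"]).ravel(),3),np.round(R[2],2))
pickle.dump(d,open("f0.pkl","wb"))
for n in("side","top"):
    cv2.imwrite(f"pics/{n}0.png",cv2.resize(d[n]["img"][:,:,::-1],(800,600),interpolation=cv2.INTER_CUBIC))
o=robot.get_obs();print(o)
E
```

```text
pics
side [0.357 0.843 0.879] [ 0.18 -0.72 -0.67]
top [ 0.368 -0.029  1.269] [ 0.19  0.01 -0.98]
wrist [ 0.239 -0.608  0.374] [-0.25 -0.07 -0.97]
{'time': 0.15, 'q': array([71.9065384 , 26.82636289, -0.66272927, 91.86862924,  0.34346293,
       61.38794107, -3.22442165]), 'dq': array([ 0.0077404 , -0.19868458, -0.03649833, -0.20578916, -0.12680865,
       -0.0067503 ,  0.04104964]), 'effort': array([ 9.50868416e-04, -5.32798362e+01,  2.18866911e-02, -2.51555997e+01,
        1.15045402e-02,  5.57374340e-03, -4.00934266e-05]), 'tcp_pos': array([ 0.17492532, -0.62556793,  0.23053626]), 'orientation': array([[ 9.63043450e-01,  2.69345635e-01, -4.93050794e-04],
       [ 2.69346061e-01, -9.63042546e-01,  1.32481292e-03],
       [-1.17996313e-04, -1.40865370e-03, -9.99999001e-01]]), 'force': array([ 0.0493713 ,  0.43201488, -0.81661577]), 'wrist_torque': array([ 0.01075355,  0.02279832, -0.07001022]), 'grip_force': 0.0, 'finger_gap': 0.08517430313891564}
```

View pics/top0.png

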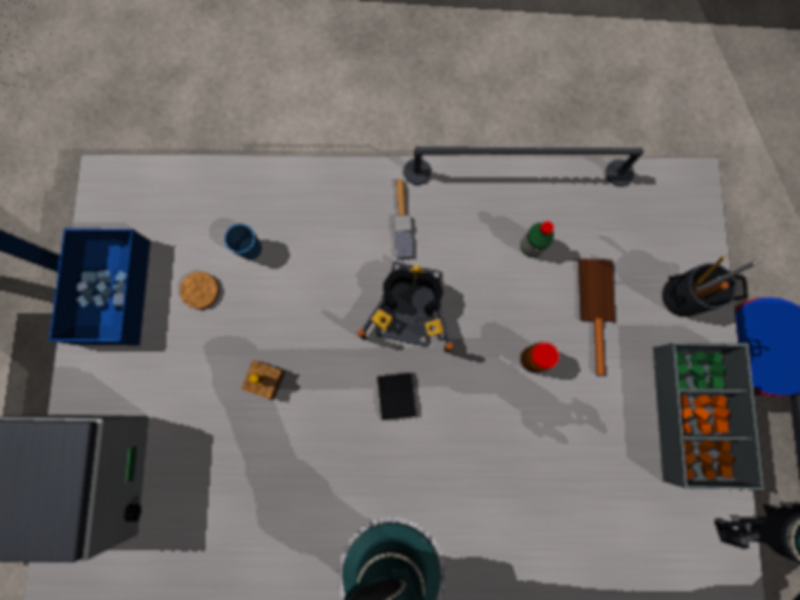

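View pics/side0.png

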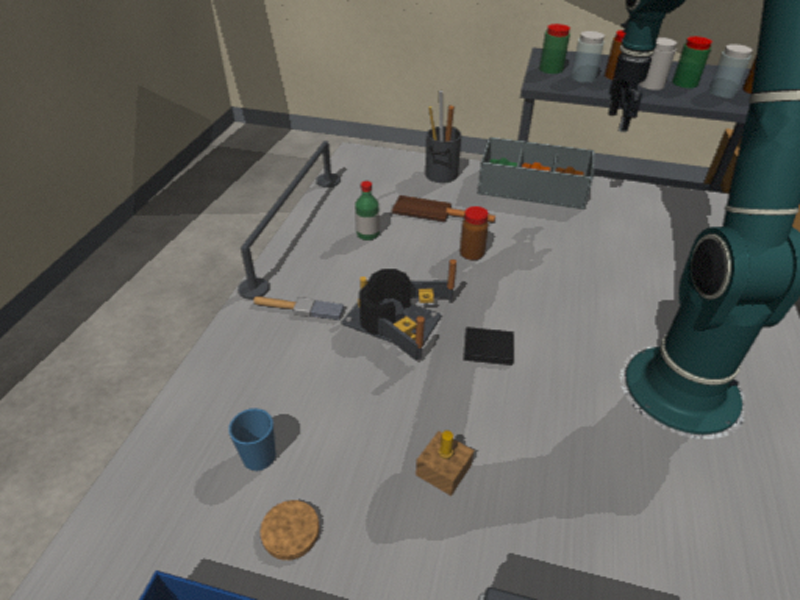

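The top view shows the mould at about (415,300), its grips at (362,334) and (449,346), and the pin in the cork at (254,379). The black pad is at (397,396). The side view shows the grips at (452,275) and (420,332), and the pin at (447,443). I'll zoom in on these.

```bash
cat > h.py <<'E'
import cv2,numpy as np
def cam(f):
    R=cv2.Rodrigues(np.array(f["rvec"],float))[0];t=np.array(f["tvec"],float).ravel();return R,t,np.array(f["K"],float)
def ray(f,uv,z):
    R,t,K=cam(f);d=R.T@np.linalg.solve(K,[uv[0],uv[1],1]);c=-R.T@t
    return c+d*(z-c[2])/d[2]
def proj(f,P):
    return cv2.projectPoints(np.array(P,float).reshape(-1,3),np.array(f["rvec"],float),np.array(f["tvec"],float),np.array(f["K"],float),None)[0].reshape(-1,2)
def tri(fs,uvs):
    A=[];b=[]
    for f,uv in zip(fs,uvs):
        R,t,K=cam(f);P=K@np.c_[R,t]
        for i in(0,1):
            r=uv[i]*P[2]-P[i];A.append(r[:3]);b.append(-r[3])
    return np.linalg.lstsq(np.array(A),np.array(b),rcond=None)[0]
def crop(f,x,y,s=5,w=80,h=60):
    return cv2.resize(f["img"][y:y+h,x:x+w,::-1],None,fx=s,fy=s,interpolation=cv2.INTER_CUBIC)
E
python3 - <<'E'
from h import *
import pickle
d=pickle.load(open("f0.pkl","rb"));T,S=d["top"],d["side"]
im=np.vstack([np.hstack([crop(T,220,167),crop(T,135,215)]),np.hstack([crop(S,217,168),crop(S,250,263)])])
cv2.imwrite("pics/c1.png",im)
E
```

```text
(no output)
```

View pics/c1.png

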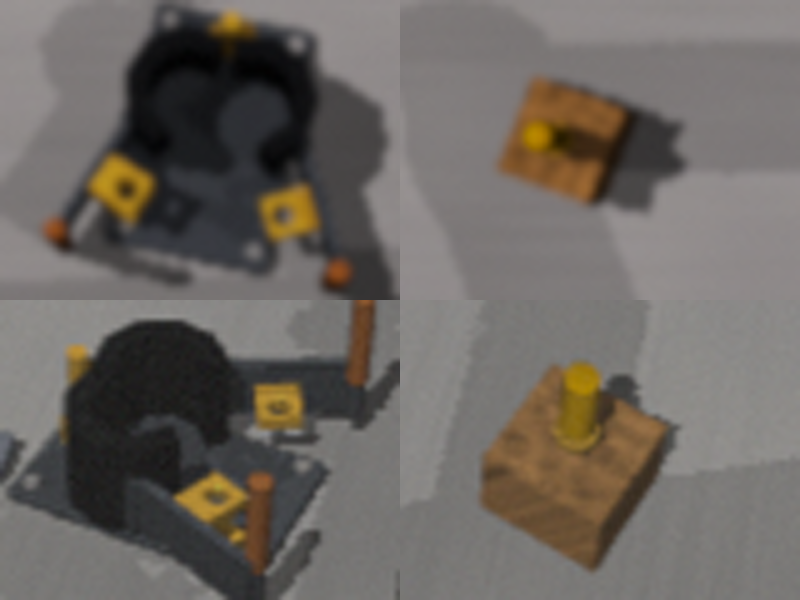

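The crop shows the features below, in panel pixels:

| Feature | Top view | Side view |
|---|---|---|
| Left grip top | (54,230) | (260,180) |
| Right grip top | (337,271) | not used |
| Left eye | (126,188) | (217,196) |
| Right eye | (283,215) | (278,107) |
| Pin top | (138,134) | (180,72) |

Next I'll fit the hinge pose and the joint angles.

```bash
python3 - <<'E'
from h import *
import pickle
from scipy.optimize import least_squares
d=pickle.load(open("f0.pkl","rb"));T,S=d["top"],d["side"]
def px(x,y,o): return np.array([(x+.5)/5-.5+o[0],(y+.5)/5-.5+o[1]])
a=(220,167);b=(217,168)
def rot(q):return np.array([[np.cos(q),-np.sin(q)],[np.sin(q),np.cos(q)]])
# body: left half opens toward +y: point at -x rotates by -angle ; right +angle
def model(p):
    h=p[:2];R=rot(p[2]);L=rot(-p[3]);Q=rot(p[4])
    f=lambda M,v,z:np.r_[h+R@M@np.array(v),z]
    return f(L,[-.19,.018],.125),f(Q,[-.19,-.018],.125),f(L,[-.135,0],.062),f(Q,[-.135,0],.045)
tp=[px(54,230,a),px(337,271,a),px(126,188,a),px(283,215,a)]
sp=[px(260,180,b),None,px(217,196,b),px(278,107,b)]
cor=[px(160,8,a),px(318,35,a),px(272,272,a),px(105,235,a)]
def res(p):
    m=model(p);r=[]
    for P,t,s in zip(m,tp,sp):
        r+=list(proj(T,P)[0]-t)
        if s is not None:r+=list(proj(S,P)[0]-s)
    return r
s=least_squares(res,[.6,-.03,0,.4,.4],loss='soft_l1');print(np.round(s.x,4),np.round(s.fun,1))
for P in model(s.x):print(np.round(P,4))
print("corners",[np.round(ray(T,c,.01),3) for c in cor])
tt,ss=px(138,134,(135,215)),px(180,72,(250,263))
print("pin",ray(T,tt,.104),ray(S,ss,.104),tri([T,S],[tt,ss]))
k=[px(x,y,(135,215)) for x,y in((138,76),(232,107),(195,203),(100,170))]
c=np.array([ray(T,q,.046) for q in k]);print("cork",c.mean(0),np.round(c,3))
print("pad",ray(T,[397*.64,396*.64],.02),"grip tri",tri([T,S],[tp[0],sp[0]]))
for n,u,z in(("jar",(543,356),.12),("bottle",(547,228),.15),("brush",(404,255),.02),("paddlehandle",(601,374),.02),("tumbler",(241,240),.09),("disc",(199,290),.018)):print(n,ray(T,np.array(u)*.64,z))
E
```

```text
[ 0.6641 -0.0487 -0.423   0.1453  0.706 ] [ 0.  -0.8  0.5  0.3  0.1 -0.3  0.1 -0.3  0.4 -0.  -0.1 -0.3  0.6  0.3]
[0.5137 0.0687 0.125 ]
[ 0.4867 -0.119   0.125 ]
[0.5503 0.024  0.062 ]
[ 0.5345 -0.0864  0.045 ]
corners [array([0.693, 0.003, 0.01 ]), array([ 0.673, -0.114,  0.01 ]), array([ 0.496, -0.081,  0.01 ]), array([0.522, 0.041, 0.01 ])]
pin [0.41481791 0.29556808 0.104     ] [0.41781289 0.29327971 0.104     ] [0.41625763 0.2950111  0.10650237]
cork [0.41409713 0.29170325 0.046     ] [[0.458 0.314 0.046]
 [0.437 0.247 0.046]
 [0.37  0.269 0.046]
 [0.392 0.337 0.046]]
pad [ 0.37970758 -0.00989282  0.02      ] grip tri [0.51315324 0.0688416  0.12585039]
jar [ 0.46527828 -0.31786004  0.12      ]
bottle [ 0.73687563 -0.32918654  0.15      ]
brush [ 0.70996921 -0.02242541  0.02      ]
paddlehandle [ 0.43434587 -0.47289043  0.02      ]
tumbler [0.72273079 0.34685861 0.09      ]
disc [0.62081595 0.46128442 0.018     ]
```

```bash
cat >> h.py <<'E'
YAW=-0.19;HINGE=np.array([.6641,-.0487])
def mw(x,y): # mould -> world xy
    c,s=np.cos(YAW),np.sin(YAW);return HINGE+np.array([c*x-s*y,s*x+c*y])
def wm(p):
    c,s=np.cos(YAW),np.sin(YAW);d=np.array(p[:2])-HINGE;return np.array([c*d[0]+s*d[1],-s*d[0]+c*d[1]])
def plan(targets,yaw=None,vmax=5.5,start=None):
    """targets: world xyz list; rows in tool axes; wanted yaw of tool x"""
    from station import robot
    o=robot.get_obs();p=np.array(o["tcp_pos"]) ;R=np.array(o["orientation"])
    th=np.arctan2(R[1,0],R[0,0]);print("t",round(o["time"],2),"at",np.round(p,4),"yaw",round(th,3),"tilt",np.round(R[:,2],3))
    left=0 if yaw is None else -(yaw-th)
    for T in targets:
        d=np.array(T)-p;n=max(1,int(np.ceil(np.abs(d*100).max()/vmax-1e-6)),int(np.ceil(np.linalg.norm(d)*100/6.2)))
        for i in range(n):
            X=np.array([np.cos(th),np.sin(th)]);Y=np.array([np.sin(th),-np.cos(th)])
            s=d/n*100;tn=float(np.clip(left,-.18,.18));left-=tn;th-=tn
            print([round(float(v),2) for v in(X@s[:2],Y@s[:2],-s[2])],"turn",round(tn,3))
        p=np.array(T);print("  ->",np.round(p,4))
    print("turn left",round(left,3))
E
python3 - <<'E'
from h import *
plan([(.499,-.165,.2),(.499,-.165,.072)],-.19)
for m in((-.19,-.045),(-.19,.045),(-.19,0)):print(m,mw(*m))
E
```

```text
t 0.15 at [ 0.1749 -0.6256  0.2305] yaw 0.273 tilt [-0.     0.001 -1.   ]
[4.36, -3.56, 0.31] turn 0.18
[3.65, -4.29, 0.31] turn 0.18
[2.83, -4.87, 0.31] turn 0.103
[2.31, -5.13, 0.31] turn 0.0
[2.31, -5.13, 0.31] turn 0.0
[2.31, -5.13, 0.31] turn 0.0
[2.31, -5.13, 0.31] turn 0.0
[2.31, -5.13, 0.31] turn 0.0
[2.31, -5.13, 0.31] turn 0.0
[2.31, -5.13, 0.31] turn 0.0
  -> [ 0.499 -0.165  0.2  ]
[0.0, 0.0, 4.27] turn 0.0
[0.0, 0.0, 4.27] turn 0.0
[0.0, 0.0, 4.27] turn 0.0
  -> [ 0.499 -0.165  0.072]
turn left 0.0
(-0.19, -0.045) [ 0.46902055 -0.057007  ]
(-0.19, 0.045) [0.48601785 0.03137338]
(-0.19, 0) [ 0.4775192  -0.01281681]
```

Request:
{"method": "drive_tool", "body": {"deltas": [{"claw": 0,"xyz": [4.3,-3.5,0.3],"turn": 0.18},{"claw": 0,"xyz": [3.6,-4.3,0.3],"turn": 0.18},{"claw": 0,"xyz": [2.8,-4.9,0.3],"turn": 0.1},{"claw": 0,"xyz": [2.3,-5.1,0.3],"turn": 0},{"claw": 0,"xyz": [2.3,-5.1,0.3],"turn": 0}]}}

```text
time: 0.78
tcp_pos: [0.3361, -0.3948, 0.2161]
orientation: [[0.983, -0.186, 0.0], [-0.186, -0.983, -0.0], [0.0, 0.0, -1.0]]
force: [1.0, -0.3, 0.7]
finger_gap: -0.0001
grip_force: 0.0
```

Request:
{"method": "drive_tool", "body": {"deltas": [{"claw": 0,"xyz": [2.3,-5.1,0.3],"turn": 0},{"claw": 0,"xyz": [2.3,-5.1,0.3],"turn": 0},{"claw": 0,"xyz": [2.3,-5.1,0.3],"turn": 0},{"claw": 0,"xyz": [2.3,-5.1,0.3],"turn": 0},{"claw": 0,"xyz": [1.5,-3.3,0.3],"turn": 0}]}}

```text
time: 1.4
tcp_pos: [0.4858, -0.1808, 0.2011]
orientation: [[0.983, -0.183, 0.0], [-0.183, -0.983, 0.001], [0.0, -0.001, -1.0]]
force: [0.1, -1.0, -0.8]
finger_gap: 0.0
grip_force: 0.0
```

```bash
python3 - <<'E'
from h import *
plan([(.499,-.168,.2),(.499,-.168,.072)],-.19)
E
```

```text
t 1.4 at [ 0.4858 -0.1808  0.2011] yaw -0.184 tilt [ 0.     0.001 -1.   ]
[1.07, -1.5, 0.11] turn 0.006
  -> [ 0.499 -0.168  0.2  ]
[0.0, 0.0, 4.27] turn 0.0
[0.0, 0.0, 4.27] turn 0.0
[0.0, 0.0, 4.27] turn 0.0
  -> [ 0.499 -0.168  0.072]
turn left 0.0
```

Request:
{"method": "drive_tool", "body": {"deltas": [{"claw": 0,"xyz": [-1.2,-1.5,0.1],"turn": 0},{"claw": 0,"xyz": [0,0,4.3],"turn": 0},{"claw": 0,"xyz": [0,0,4.3],"turn": 0},{"claw": 0,"xyz": [0,0,4.2],"turn": 0},{"claw": 0,"xyz": [0,0,0],"turn": 0}]}}

```text
time: 2.02
tcp_pos: [0.4721, -0.1665, 0.0699]
orientation: [[0.982, -0.187, -0.007], [-0.187, -0.982, 0.002], [-0.007, -0.0, -1.0]]
force: [0.1, 0.1, 1.0]
finger_gap: -0.0003
grip_force: 0.0
```

Request:
{"method": "drive_tool", "body": {"deltas": [{"claw": 0,"xyz": [0,-2.3,0],"turn": 0},{"claw": 0,"xyz": [-1.3,-2.5,0],"turn": 0},{"claw": 0,"xyz": [-0.9,-2.5,0],"turn": 0},{"claw": 0,"xyz": [-0.6,-2.5,0],"turn": 0},{"claw": 0,"xyz": [0,0,0],"turn": 0}]}}

```text
time: 2.65
tcp_pos: [0.466, -0.0663, 0.074]
orientation: [[0.983, -0.186, 0.001], [-0.186, -0.983, -0.002], [0.001, 0.002, -1.0]]
force: [-1.1, -1.1, -1.2]
finger_gap: 0.0002
grip_force: 0.8
```

```bash
python3 - <<'E'
from h import *
plan([],-.19)
from station import robot
print(wm(robot.get_obs()["tcp_pos"]),robot.get_obs()["force"])
f=robot.grab_frame("wrist");cv2.imwrite("pics/w1.png",f["img"][:,:,::-1])
E
```

```text
t 2.65 at [ 0.466  -0.0663  0.074 ] yaw -0.187 tilt [ 0.001 -0.002 -1.   ]
turn left 0.003
[-0.19124483 -0.05468927] [-1.11509778 -1.09110918 -1.22118176]
```

View pics/w1.png

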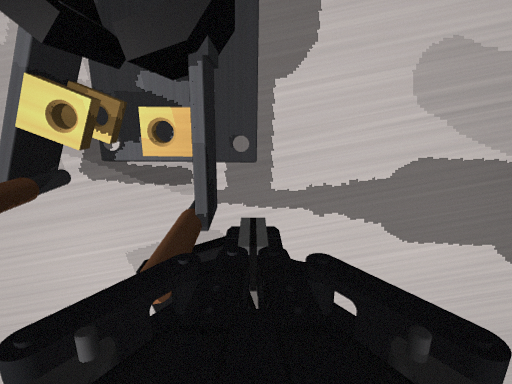

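The wrist view shows the right lever almost parallel to the base edge. That edge runs vertically at column 257, which confirms the yaw. I'll finish this push and then go round to the left grip.

Request:
{"method": "drive_tool", "body": {"deltas": [{"claw": 0,"xyz": [0,-0.6,0],"turn": 0},{"claw": 0,"xyz": [0,-0.4,0],"turn": 0},{"claw": 0,"xyz": [0,0,0],"turn": 0}]}}

```text
time: 3.08
tcp_pos: [0.4666, -0.0643, 0.0738]
orientation: [[0.981, -0.194, -0.003], [-0.194, -0.981, -0.009], [-0.001, 0.009, -1.0]]
force: [-7.7, -25.1, 9.1]
finger_gap: -0.0
grip_force: 12.7
```

Request:
{"method": "drive_tool", "body": {"deltas": [{"claw": 0,"xyz": [0,1.5,0],"turn": 0},{"claw": 0,"xyz": [0,0,-4.0],"turn": 0},{"claw": 0,"xyz": [0,0,-4.0],"turn": 0},{"claw": 0,"xyz": [0.5,-5.0,0],"turn": 0},{"claw": 0,"xyz": [0.5,-5.0,0],"turn": 0}]}}

```text
time: 3.7
tcp_pos: [0.4952, 0.0271, 0.1544]
orientation: [[0.982, -0.189, 0.004], [-0.189, -0.982, 0.001], [0.004, -0.001, -1.0]]
force: [0.4, -0.2, 0.3]
finger_gap: 0.0002
grip_force: 0.0
```

Request:
{"method": "drive_tool", "body": {"deltas": [{"claw": 0,"xyz": [0.5,-5.0,0],"turn": 0},{"claw": 0,"xyz": [0.5,-5.0,0],"turn": 0},{"claw": 0,"xyz": [0,0,0],"turn": 0}]}}

```text
time: 4.08
tcp_pos: [0.523, 0.128, 0.1536]
orientation: [[0.984, -0.179, 0.003], [-0.179, -0.984, 0.004], [0.002, -0.004, -1.0]]
force: [-0.1, -1.1, 1.1]
finger_gap: 0.0001
grip_force: 0.0
```

```bash
python3 - <<'E'
from h import *
from station import robot
print(wm(robot.get_obs()["tcp_pos"]),robot.get_obs()["force"])
a=mw(-.172,.134);plan([(*a,.15),(*a,.072)],-.19)
E
```

```text
[-0.17189727  0.14686937] [-0.12917111 -1.1495086   1.12374053]
t 4.08 at [0.523  0.128  0.1536] yaw -0.18 tilt [ 0.003  0.004 -1.   ]
[-0.02, 1.29, 0.36] turn 0.01
  -> [0.5205 0.1154 0.15  ]
[0.0, 0.0, 3.9] turn 0.0
[0.0, 0.0, 3.9] turn 0.0
  -> [0.5205 0.1154 0.072 ]
turn left 0.0
```

Request:
{"method": "drive_tool", "body": {"deltas": [{"claw": 0,"xyz": [0,0.3,4.0],"turn": 0.01},{"claw": 0,"xyz": [0,0,4.0],"turn": 0},{"claw": 0,"xyz": [-0.3,2.3,0],"turn": 0},{"claw": 0,"xyz": [-0.7,2.5,0],"turn": 0},{"claw": 0,"xyz": [-0.5,2.5,0],"turn": 0}]}}

```text
time: 4.7
tcp_pos: [0.4912, 0.0511, 0.0724]
orientation: [[0.981, -0.196, -0.001], [-0.196, -0.981, 0.001], [-0.002, -0.001, -1.0]]
force: [0.3, 3.2, -1.7]
finger_gap: -0.0
grip_force: 1.4
```

Request:
{"method": "drive_tool", "body": {"deltas": [{"claw": 0,"xyz": [-0.3,1.2,0],"turn": 0},{"claw": 0,"xyz": [0,0.6,0],"turn": 0},{"claw": 0,"xyz": [0,0,0],"turn": 0}]}}

```text
time: 5.08
tcp_pos: [0.4886, 0.044, 0.0734]
orientation: [[0.982, -0.19, 0.008], [-0.19, -0.982, 0.012], [0.005, -0.013, -1.0]]
force: [3.6, 27.2, -9.0]
finger_gap: -0.0
grip_force: 13.0
```

```bash
python3 - <<'E'
from h import *
plan([],-.19)
from station import robot
print(wm(robot.get_obs()["tcp_pos"]),robot.get_obs()["force"])
E
```

```text
t 5.08 at [0.4886 0.044  0.0734] yaw -0.191 tilt [ 0.008  0.012 -1.   ]
turn left -0.001
[-0.18986114  0.05791178] [ 3.62061565 27.19879932 -8.96629909]
```

Request:
{"method": "drive_tool", "body": {"deltas": [{"claw": 0,"xyz": [0,-1.5,0],"turn": 0},{"claw": 0,"xyz": [0,0,-4.2],"turn": 0},{"claw": 0,"xyz": [0,0,-4.2],"turn": 0},{"claw": 8.5,"xyz": [0,3.6,0],"turn": 0},{"claw": 8.5,"xyz": [0,3.6,0],"turn": 0}]}}

```text
time: 5.7
tcp_pos: [0.4754, -0.0234, 0.1577]
orientation: [[0.981, -0.196, 0.003], [-0.196, -0.981, -0.001], [0.003, 0.0, -1.0]]
force: [0.2, -0.9, 0.0]
finger_gap: 0.0356
grip_force: 0.0
```

Request:
{"method": "drive_tool", "body": {"deltas": [{"claw": 8.5,"xyz": [0,0,0],"turn": 0},{"claw": 8.5,"xyz": [0,0,0],"turn": 0},{"claw": 8.5,"xyz": [0,0,0],"turn": 0}]}}

```text
time: 6.08
tcp_pos: [0.4753, -0.0209, 0.1564]
orientation: [[0.981, -0.195, 0.0], [-0.195, -0.981, 0.0], [0.0, -0.0, -1.0]]
force: [0.3, 0.9, -0.4]
finger_gap: 0.0849
grip_force: 0.0
```

```bash
python3 - <<'E'
from h import *
from station import robot
plan([(.4776,-.0102,.155),(.4776,-.0102,.070)],-.2)
print(robot.get_obs()["finger_gap"])
E
```

```text
t 6.08 at [ 0.4753 -0.0209  0.1564] yaw -0.196 tilt [ 0.  0. -1.]
[0.02, -1.1, 0.14] turn 0.004
  -> [ 0.4776 -0.0102  0.155 ]
[0.0, 0.0, 4.25] turn 0.0
[0.0, 0.0, 4.25] turn 0.0
  -> [ 0.4776 -0.0102  0.07  ]
turn left 0.0
0.08486480552325147
```

Request:
{"method": "drive_tool", "body": {"deltas": [{"claw": 8.5,"xyz": [0,-1.1,0.1],"turn": 0},{"claw": 8.5,"xyz": [0,0,4.2],"turn": 0},{"claw": 8.5,"xyz": [0,0,4.2],"turn": 0},{"claw": 4.5,"xyz": [0,0,0],"turn": 0},{"claw": 4.5,"xyz": [0,0,0],"turn": 0}], "squeeze": 30}}

```text
time: 6.7
tcp_pos: [0.478, -0.0102, 0.0722]
orientation: [[0.981, -0.195, 0.001], [-0.195, -0.981, 0.0], [0.001, -0.0, -1.0]]
force: [-2.3, -3.5, 10.2]
finger_gap: 0.051
grip_force: 9.8
```

Request:
{"method": "drive_tool", "body": {"deltas": [{"claw": 4.5,"xyz": [0,0,0],"turn": 0},{"claw": 4.5,"xyz": [0,0,0],"turn": 0},{"claw": 4.5,"xyz": [0,0,0],"turn": 0},{"claw": 4.5,"xyz": [0,0,0],"turn": 0}]}}

```text
time: 7.2
tcp_pos: [0.4781, -0.0103, 0.0727]
orientation: [[0.981, -0.196, 0.002], [-0.196, -0.981, 0.0], [0.002, -0.001, -1.0]]
force: [-1.6, 2.9, 7.6]
finger_gap: 0.0491
grip_force: 33.1
```

```bash
python3 - <<'E'
from h import *
from station import robot
plan([],-.2)
o=robot.get_obs();print(o["finger_gap"],o["grip_force"],o["force"],wm(o["tcp_pos"]))
f=robot.grab_frame("wrist");cv2.imwrite("pics/w2.png",f["img"][:,:,::-1])
E
```

```text
t 7.2 at [ 0.4781 -0.0103  0.0727] yaw -0.197 tilt [ 0.002  0.    -1.   ]
turn left 0.003
0.04914378563414098 33.144455552101135 [-1.61709329  2.91443884  7.554991  ] [-0.18986678  0.00254921]
```

View pics/w2.png

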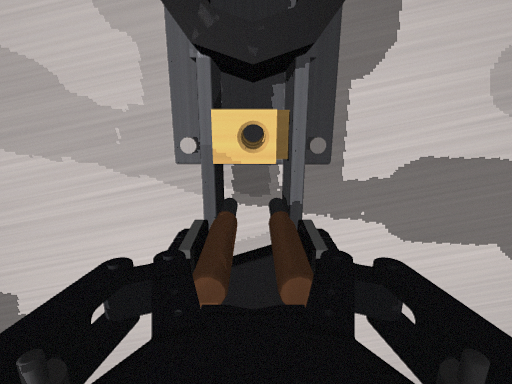

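The wrist view shows both grips clamped and the levers parallel. The three eyes line up, with the hole at about (252,135).

```bash
python3 - <<'E'
from h import *
from station import robot
f=robot.grab_frame("wrist");T=robot.grab_frame("top");S=robot.grab_frame("side")
im=f["img"];g=cv2.cvtColor(im,cv2.COLOR_RGB2HSV)
m=cv2.inRange(g,(18,120,90),(35,255,255))[95:175,195:300]
print("eye by wrist",ray(f,(252.5,135),.062),wm(ray(f,(252.5,135),.062)))
print("fit",mw(-.135,0), "yaw-.2 from grips",np.array([.4781,-.0103])+.055*np.array([np.cos(.2),-np.sin(.2)]))
for n,F in(("top",T),("side",S)):print(n,proj(F,[.532,-.021,.062]))
print("pred",proj(f,[.532,-.021,.062]),"pin-wrist proj check grips",proj(f,[[*mw(-.19,.018+.0025),.125],[*mw(-.19,-.018+.0025),.125]]))
crp=np.hstack([crop(T,225,170),crop(S,225,165)]);c2=cv2.resize(f["img"][95:175,195:315,::-1],(800,533),interpolation=cv2.INTER_CUBIC)[:300]
cv2.imwrite("pics/c2.png",np.vstack([crp,c2]))
E
```

```text
eye by wrist [ 0.53143031 -0.02111305  0.062     ] [-0.13549224  0.00203465]
fit [ 0.53152943 -0.02320405] yaw-.2 from grips [ 0.53200366 -0.02122681]
top [[257.61341818 209.18097753]]
side [[269.26259626 198.44446715]]
pred [[252.10463584 134.02987435]] pin-wrist proj check grips [[205.76394003 289.48760439]
 [298.17392389 289.04585093]]
```

View pics/c2.png

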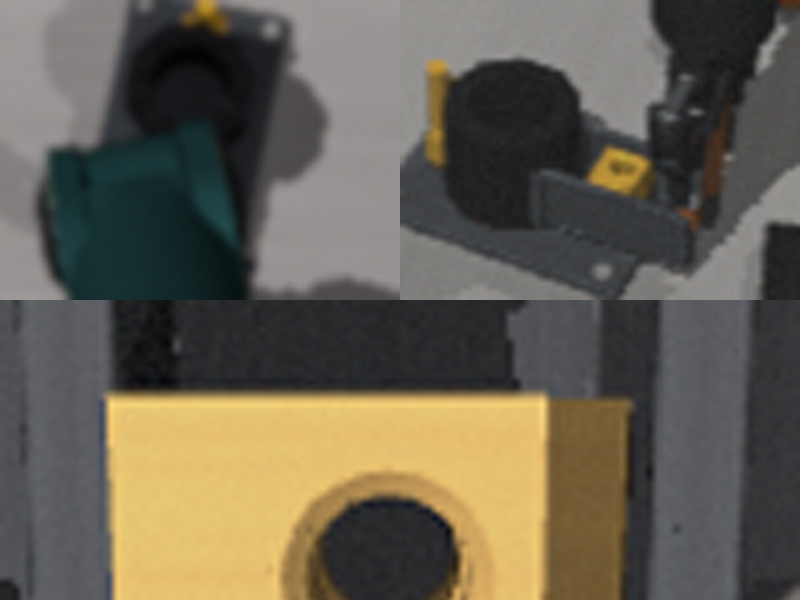

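The wrist, side and fit estimates agree on the eye at (0.532, -0.021). Now for the pin.

Request:
{"method": "drive_tool", "body": {"deltas": [{"claw": 8.5,"xyz": [0,0,0],"turn": 0},{"claw": 8.5,"xyz": [0,0,0],"turn": 0},{"claw": 8.5,"xyz": [0,0,0],"turn": 0},{"claw": 8.5,"xyz": [0,0,-5.0],"turn": 0},{"claw": 8.5,"xyz": [0,0,-5.0],"turn": 0}]}}

```text
time: 8.02
tcp_pos: [0.4767, -0.0111, 0.1719]
orientation: [[0.981, -0.196, -0.002], [-0.196, -0.981, 0.0], [-0.002, 0.0, -1.0]]
force: [0.5, 0.1, -0.1]
finger_gap: 0.0851
grip_force: 0.0
```

```bash
python3 - <<'E'
from h import *
plan([(.4155,.294,.18)],-.2)
E
```

```text
t 8.03 at [ 0.4767 -0.0111  0.1719] yaw -0.197 tilt [-0.002  0.    -1.   ]
[-2.0, -4.79, -0.13] turn 0.003
[-2.01, -4.78, -0.13] turn 0.0
[-2.01, -4.78, -0.13] turn 0.0
[-2.01, -4.78, -0.13] turn 0.0
[-2.01, -4.78, -0.13] turn 0.0
[-2.01, -4.78, -0.13] turn 0.0
  -> [0.4155 0.294  0.18  ]
turn left 0.0
```

Request:
{"method": "drive_tool", "body": {"deltas": [{"claw": 8.5,"xyz": [-2.0,-4.8,-0.1],"turn": 0},{"claw": 8.5,"xyz": [-2.0,-4.8,-0.1],"turn": 0},{"claw": 8.5,"xyz": [-2.0,-4.8,-0.1],"turn": 0},{"claw": 8.5,"xyz": [-2.0,-4.8,-0.1],"turn": 0},{"claw": 8.5,"xyz": [-2.0,-4.8,-0.1],"turn": 0}]}}

```text
time: 8.65
tcp_pos: [0.4258, 0.2452, 0.1764]
orientation: [[0.98, -0.197, 0.0], [-0.197, -0.981, -0.0], [0.0, 0.0, -1.0]]
force: [1.0, 0.4, -0.3]
finger_gap: 0.0853
grip_force: 0.0
```

Request:
{"method": "drive_tool", "body": {"deltas": [{"claw": 8.5,"xyz": [-2.0,-4.8,-0.1],"turn": 0},{"claw": 8.5,"xyz": [0,0,0],"turn": 0},{"claw": 8.5,"xyz": [0,0,0],"turn": 0}]}}

```text
time: 9.02
tcp_pos: [0.4159, 0.2942, 0.1769]
orientation: [[0.981, -0.196, -0.0], [-0.196, -0.981, -0.001], [-0.0, 0.001, -1.0]]
force: [1.1, -0.1, -0.7]
finger_gap: 0.0848
grip_force: 0.0
```

```bash
python3 - <<'E'
from h import *
from station import robot
plan([(.4155,.294,.16),(.4155,.294,.065)],-.2)
f=robot.grab_frame("wrist");S=robot.grab_frame("side")
m=cv2.inRange(cv2.cvtColor(f["img"],cv2.COLOR_RGB2HSV),(22,150,60),(35,255,255))
n,l,s,c=cv2.connectedComponentsWithStats(m);print([(s[i],c[i].round(1)) for i in range(1,n) if s[i][4]>60])
print("pred top,bottom",proj(f,[[.4155,.294,.104],[.4155,.294,.054]]))
cv2.imwrite("pics/w3.png",f["img"][:,:,::-1])
E
```

```text
t 9.03 at [0.4159 0.2942 0.1769] yaw -0.197 tilt [-0.    -0.001 -1.   ]
[-0.04, 0.02, 1.69] turn 0.003
  -> [0.4155 0.294  0.16  ]
[0.0, 0.0, 4.75] turn 0.0
[0.0, 0.0, 4.75] turn 0.0
  -> [0.4155 0.294  0.065 ]
turn left 0.0
[(array([239, 188,  13,  17, 123], dtype=int32), array([244. , 196.2]))]
pred top,bottom [[252.50356819 195.69892037]
 [252.47489348 181.1784397 ]]
```

View pics/w3.png

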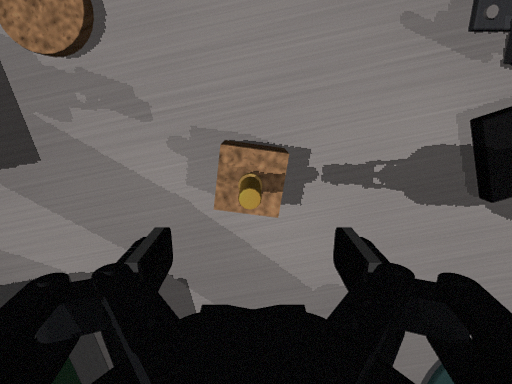

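The wrist view shows the pin top at about (249.5,199), against a predicted (252.5,195.7), so I need to correct by about 3 mm.

```bash
python3 - <<'E'
from h import *
from station import robot
f=robot.grab_frame("wrist")
p=ray(f,(249.5,199),.104);print(p)
im=f["img"][155:225,210:295,::-1];
q=(p[:2]+np.array([.4155,.294]))/2
q=.7*p[:2]+.3*np.array([.4155,.294])
plan([(*q,.15),(*q,.065)],-.2)
E
```

```text
[0.4136494  0.29618263 0.104     ]
t 9.18 at [0.4165 0.2933 0.1771] yaw -0.2 tilt [-0.    -0.001 -1.   ]
[-0.27, -0.17, 2.71] turn 0.0
  -> [0.4142 0.2955 0.15  ]
[0.0, 0.0, 4.25] turn 0.0
[0.0, 0.0, 4.25] turn 0.0
  -> [0.4142 0.2955 0.065 ]
turn left 0.0
```

Request:
{"method": "drive_tool", "body": {"deltas": [{"claw": 8.5,"xyz": [-0.2,-0.2,2.7],"turn": 0},{"claw": 8.5,"xyz": [0,0,4.2],"turn": 0},{"claw": 8.5,"xyz": [0,0,4.2],"turn": 0},{"claw": 1.5,"xyz": [0,0,0],"turn": 0},{"claw": 1.5,"xyz": [0,0,0],"turn": 0}], "squeeze": 25}}

```text
time: 9.8
tcp_pos: [0.4153, 0.2974, 0.0675]
orientation: [[0.98, -0.197, 0.001], [-0.197, -0.98, 0.001], [0.001, -0.001, -1.0]]
force: [-0.1, -0.6, 0.6]
finger_gap: 0.051
grip_force: 0.0
```

Request:
{"method": "drive_tool", "body": {"deltas": [{"claw": 1.5,"xyz": [0,0,0],"turn": 0},{"claw": 1.5,"xyz": [0,0,0],"turn": 0},{"claw": 1.5,"xyz": [0,0,0],"turn": 0},{"claw": 1.5,"xyz": [0,0,0],"turn": 0},{"claw": 1.5,"xyz": [0,0,0],"turn": 0}]}}

```text
time: 10.42
tcp_pos: [0.4154, 0.2978, 0.0677]
orientation: [[0.981, -0.196, 0.002], [-0.196, -0.981, 0.001], [0.002, -0.001, -1.0]]
force: [-0.3, -0.9, 7.3]
finger_gap: 0.0194
grip_force: 26.5
```

Request:
{"method": "drive_tool", "body": {"deltas": [{"claw": 1.5,"xyz": [0,0,-2.0],"turn": 0},{"claw": 1.5,"xyz": [0,0,-3.0],"turn": 0},{"claw": 1.5,"xyz": [0,0,-5.0],"turn": 0},{"claw": 1.5,"xyz": [0,0,-5.0],"turn": 0},{"claw": 1.5,"xyz": [0,0,0],"turn": 0}]}}

```text
time: 11.05
tcp_pos: [0.4163, 0.299, 0.2206]
orientation: [[0.981, -0.196, 0.008], [-0.196, -0.981, 0.005], [0.007, -0.006, -1.0]]
force: [0.2, 0.9, -1.4]
finger_gap: 0.0196
grip_force: 25.8
```

```bash
python3 - <<'E'
from h import *
from station import robot
plan([(.532,-.021,.215)],-.2)
f=robot.grab_frame("wrist");S=robot.grab_frame("side");p=robot.get_obs()["tcp_pos"]
u=proj(S,[p])[0].astype(int);print(u,robot.get_obs()["finger_gap"])
print("pred tip,shoulder side",proj(S,[p-[0,0,.0617],p-[0,0,.0137]]))
a=crop(S,u[0]-30,u[1]-25,6,65,65);b=cv2.resize(f["img"][180:320,180:330,::-1],(400,390),interpolation=cv2.INTER_CUBIC)
cv2.imwrite("pics/c3.png",np.hstack([a,b]));print(u[0]-30,u[1]-25)
E
```

```text
t 11.05 at [0.4163 0.299  0.2206] yaw -0.197 tilt [ 0.008  0.005 -1.   ]
[2.94, 4.85, 0.09] turn 0.003
[2.95, 4.84, 0.09] turn 0.0
[2.95, 4.84, 0.09] turn 0.0
[2.95, 4.84, 0.09] turn 0.0
[2.95, 4.84, 0.09] turn 0.0
[2.95, 4.84, 0.09] turn 0.0
  -> [ 0.532 -0.021  0.215]
turn left 0.0
[289 249] 0.019310931377804513
pred tip,shoulder side [[288.05047396 266.03083873]
 [289.43199608 253.32568789]]
259 224
```

View pics/c3.png

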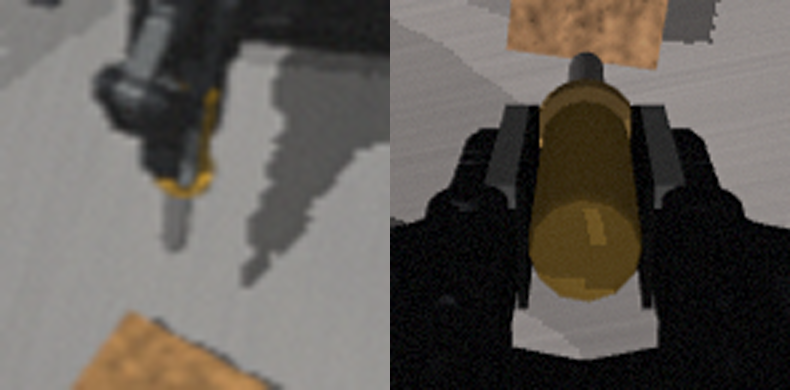

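The side view shows the tip at (288.3,265.6), within 0.5 px of the prediction. The wrist view shows the handle top at about (253,270) and the tip at about (253.4,200.5).

```bash
python3 - <<'E'
from h import *
from station import robot
f=robot.grab_frame("wrist");o=robot.get_obs();p=np.array(o["tcp_pos"]);R=np.array(o["orientation"])
for n,u,z in(("tip",(253.4,200.5),-.0617),("top",(253.1,269.7),.0363)):
    P=ray(f,u,p[2]+z);print(n,np.round((P-p),4),"tool",np.round(R.T@(P-p),4))
print(p,R[:,2])
S=robot.grab_frame("side");print("tip ray side",np.round(R.T@(ray(S,(288.3,265.6),p[2]-.0617)-p),4))
E
```

```text
tip [-0.0009 -0.0003 -0.0617] tool [-0.0008  0.0004  0.0617]
top [-0.0017  0.0003  0.0363] tool [-0.0018  0.0001 -0.0363]
[0.41381895 0.29664325 0.21550342] [-9.86401981e-04 -1.05854373e-03 -9.99998953e-01]
tip ray side [0.0006 0.0017 0.0617]
```

Request:
{"method": "drive_tool", "body": {"deltas": [{"claw": 1.5,"xyz": [2.9,4.8,0],"turn": 0},{"claw": 1.5,"xyz": [2.9,4.8,0],"turn": 0},{"claw": 1.5,"xyz": [2.9,4.8,0],"turn": 0},{"claw": 1.5,"xyz": [2.9,4.8,0],"turn": 0},{"claw": 1.5,"xyz": [2.9,4.8,0],"turn": 0}]}}

```text
time: 11.88
tcp_pos: [0.5091, 0.0317, 0.2147]
orientation: [[0.981, -0.196, -0.003], [-0.196, -0.981, -0.0], [-0.003, 0.001, -1.0]]
force: [0.7, -0.0, -0.2]
finger_gap: 0.0196
grip_force: 25.8
```

Request:
{"method": "drive_tool", "body": {"deltas": [{"claw": 1.5,"xyz": [2.9,4.8,0],"turn": 0},{"claw": 1.5,"xyz": [0,0,0],"turn": 0},{"claw": 1.5,"xyz": [0,0,0],"turn": 0}]}}

```text
time: 12.25
tcp_pos: [0.5276, -0.0187, 0.2148]
orientation: [[0.981, -0.196, -0.003], [-0.196, -0.981, 0.001], [-0.003, -0.0, -1.0]]
force: [0.6, -0.2, -0.7]
finger_gap: 0.0195
grip_force: 25.7
```

```bash
python3 - <<'E'
from h import *
plan([(.532,-.021,.21)],-.2)
E
```

```text
t 12.25 at [ 0.5276 -0.0187  0.2148] yaw -0.197 tilt [-0.003  0.001 -1.   ]
[0.47, 0.14, 0.48] turn 0.003
  -> [ 0.532 -0.021  0.21 ]
turn left 0.0
```

Request:
{"method": "drive_tool", "body": {"deltas": [{"claw": 1.5,"xyz": [0.5,0.1,3.5],"turn": 0},{"claw": 1.5,"xyz": [0,0,4.0],"turn": 0},{"claw": 1.5,"xyz": [0,0,0],"turn": 0}]}}

```text
time: 12.62
tcp_pos: [0.5303, -0.0194, 0.1384]
orientation: [[0.981, -0.193, -0.008], [-0.193, -0.981, 0.001], [-0.008, 0.001, -1.0]]
force: [0.5, -0.2, -0.3]
finger_gap: 0.0191
grip_force: 25.7
```

```bash
python3 - <<'E'
from h import *
from station import robot
plan([(.5325,-.021,.135)],-.2)
f=robot.grab_frame("wrist");S=robot.grab_frame("side")
p=np.array(robot.get_obs()["tcp_pos"]);print(p,proj(S,[[.532,-.021,.062],p-[0,0,.0617]]),proj(f,[[.532,-.021,.062],p-[0,0,.0617]]))
a=crop(S,240,165,8,50,50);b=cv2.resize(f["img"][150:270,195:315,::-1],(400,400),interpolation=cv2.INTER_CUBIC)
cv2.imwrite("pics/c4.png",np.hstack([a,b]))
E
```

```text
t 12.62 at [ 0.5303 -0.0194  0.1384] yaw -0.194 tilt [-0.008  0.001 -1.   ]
[0.25, 0.12, 0.34] turn 0.006
  -> [ 0.5325 -0.021   0.135 ]
turn left 0.0
[ 0.5333604  -0.0198157   0.14174043] [[269.26259626 198.44446715]
 [268.94740108 194.48160898]] [[253.78877298 191.07242704]
 [252.07145893 196.30440929]]
```

View pics/c4.png

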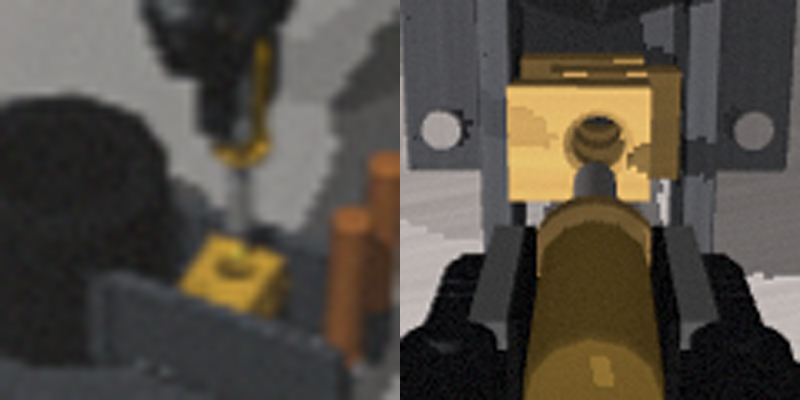

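The hole appears at wrist pixel (254.1,191.1), which matches the prediction, and the pin tip is just short of it. I'll let the arm settle, then correct.

Request:
{"method": "drive_tool", "body": {"deltas": [{"claw": 1.5,"xyz": [0,0,0],"turn": 0},{"claw": 1.5,"xyz": [0,0,0],"turn": 0},{"claw": 1.5,"xyz": [0,0,0],"turn": 0}]}}

```text
time: 13.1
tcp_pos: [0.5337, -0.0212, 0.142]
orientation: [[0.981, -0.196, 0.001], [-0.196, -0.981, -0.0], [0.001, -0.0, -1.0]]
force: [-0.1, 0.1, -1.3]
finger_gap: 0.0191
grip_force: 25.7
```

```bash
python3 - <<'E'
from h import *
plan([(.5325,-.021,.112)],-.2)
E
```

```text
t 13.1 at [ 0.5337 -0.0212  0.142 ] yaw -0.197 tilt [ 0.001 -0.    -1.   ]
[-0.12, -0.0, 3.0] turn 0.003
  -> [ 0.5325 -0.021   0.112 ]
turn left 0.0
```

Request:
{"method": "drive_tool", "body": {"deltas": [{"claw": 1.5,"xyz": [-0.1,0,1.0],"turn": 0},{"claw": 1.5,"xyz": [0,0,1.0],"turn": 0},{"claw": 1.5,"xyz": [0,0,1.0],"turn": 0},{"claw": 1.5,"xyz": [0,0,0],"turn": 0}]}}

```text
time: 13.6
tcp_pos: [0.5314, -0.021, 0.1099]
orientation: [[0.981, -0.196, -0.003], [-0.196, -0.981, 0.0], [-0.003, 0.0, -1.0]]
force: [-0.4, -0.8, -0.5]
finger_gap: 0.0191
grip_force: 25.7
```

Free of contact, so I'll continue down.

Request:
{"method": "drive_tool", "body": {"deltas": [{"claw": 1.5,"xyz": [0,0,1.0],"turn": 0},{"claw": 1.5,"xyz": [0,0,1.0],"turn": 0},{"claw": 1.5,"xyz": [0,0,0.8],"turn": 0},{"claw": 1.5,"xyz": [0,0,0],"turn": 0},{"claw": 1.5,"xyz": [0,0,0],"turn": 0}]}}

```text
time: 14.22
tcp_pos: [0.5324, -0.021, 0.0834]
orientation: [[0.981, -0.196, 0.0], [-0.196, -0.981, -0.0], [0.0, -0.0, -1.0]]
force: [0.1, 0.4, 0.3]
finger_gap: 0.0195
grip_force: 25.7
```

Passing through freely. The last 8 mm should end in light contact with the eye.

Request:
{"method": "drive_tool", "body": {"deltas": [{"claw": 1.5,"xyz": [0,0,0.5],"turn": 0},{"claw": 1.5,"xyz": [0,0,0.3],"turn": 0},{"claw": 1.5,"xyz": [0,0,0],"turn": 0},{"claw": 1.5,"xyz": [0,0,0],"turn": 0}]}}

```text
time: 14.72
tcp_pos: [0.5324, -0.0211, 0.0759]
orientation: [[0.981, -0.196, 0.0], [-0.196, -0.981, -0.0], [0.0, 0.0, -1.0]]
force: [-1.4, 0.0, 5.5]
finger_gap: 0.0195
grip_force: 26.5
```

Request:
{"method": "drive_tool", "body": {"deltas": [{"claw": 1.5,"xyz": [0,0,0.2],"turn": 0},{"claw": 1.5,"xyz": [0,0,0],"turn": 0},{"claw": 1.5,"xyz": [0,0,0],"turn": 0}]}}

```text
time: 15.1
tcp_pos: [0.5326, -0.0211, 0.0757]
orientation: [[0.981, -0.196, 0.001], [-0.196, -0.981, -0.001], [0.001, 0.001, -1.0]]
force: [-6.9, -0.7, 22.0]
finger_gap: 0.0193
grip_force: 28.0
```

Request:
{"method": "drive_tool", "body": {"deltas": [{"claw": 8.5,"xyz": [0,0,0],"turn": 0},{"claw": 8.5,"xyz": [0,0,0],"turn": 0},{"claw": 8.5,"xyz": [0,0,0],"turn": 0},{"claw": 8.5,"xyz": [0,0,0],"turn": 0},{"claw": 8.5,"xyz": [0,0,0],"turn": 0}]}}

```text
time: 15.72
tcp_pos: [0.5322, -0.021, 0.0731]
orientation: [[0.981, -0.196, -0.0], [-0.196, -0.981, 0.0], [-0.0, 0.0, -1.0]]
force: [-0.6, -0.4, -0.1]
finger_gap: 0.0852
grip_force: 0.0
```

Request:
{"method": "drive_tool", "body": {"deltas": [{"claw": 8.5,"xyz": [0,0,-4.0],"turn": 0},{"claw": 8.5,"xyz": [0,0,-4.0],"turn": 0},{"claw": 8.5,"xyz": [-2.7,0,0],"turn": 0},{"claw": 8.5,"xyz": [-2.7,0,0],"turn": 0},{"claw": 8.5,"xyz": [0,0,0],"turn": 0}]}}

```text
time: 16.35
tcp_pos: [0.4777, -0.0101, 0.1533]
orientation: [[0.981, -0.195, -0.001], [-0.195, -0.981, -0.0], [-0.001, 0.001, -1.0]]
force: [0.3, 0.6, 0.3]
finger_gap: 0.0849
grip_force: 0.0
```

```bash
python3 - <<'E'
from h import *
from station import robot
f=robot.grab_frame("wrist");S=robot.grab_frame("side")
a=crop(S,240,165,8,50,50);b=cv2.resize(f["img"][50:290,136:376,::-1],(400,400),interpolation=cv2.INTER_CUBIC)
cv2.imwrite("pics/c5.png",np.hstack([a,b]))
print(robot.get_obs()["force"],robot.get_obs()["finger_gap"])
plan([(.4783,-.0103,.15),(.4783,-.0103,.072)],-.2)
print("side top pred",proj(S,[.532,-.021,.112]),"wrist",proj(f,[.532,-.021,.112]))
E
```

```text
[-0.26074565 -0.5957093   0.55633121] 0.08529752179727125
t 16.45 at [ 0.4799 -0.0105  0.1535] yaw -0.197 tilt [ 0.001 -0.    -1.   ]
[-0.16, 0.01, 0.35] turn 0.003
  -> [ 0.4783 -0.0103  0.15  ]
[0.0, 0.0, 3.9] turn 0.0
[0.0, 0.0, 3.9] turn 0.0
  -> [ 0.4783 -0.0103  0.072 ]
turn left 0.0
side top pred [[269.7788215  186.79464336]] wrist [[252.28456823 129.81934071]]
```

View pics/c5.png

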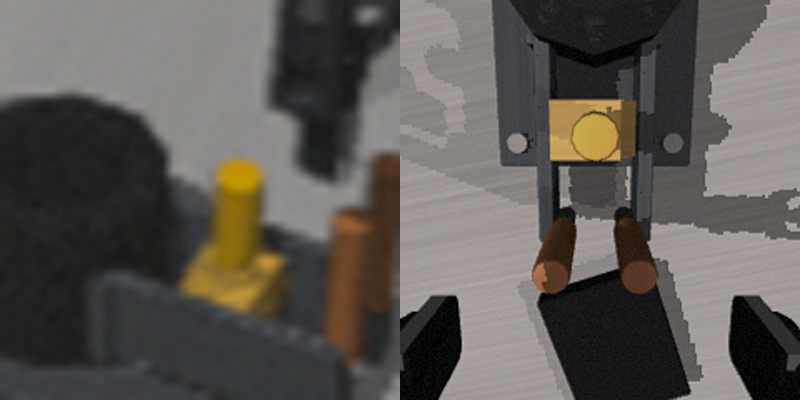

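The pin stands home and upright, with the handle top at wrist-crop pixel (595,136). It's centred between the grips. Now I'll go down and squeeze them.

Request:
{"method": "drive_tool", "body": {"deltas": [{"claw": 8.5,"xyz": [-0.1,0,3.0],"turn": 0},{"claw": 8.5,"xyz": [0,0,3.0],"turn": 0},{"claw": 8.5,"xyz": [0,0,2.0],"turn": 0},{"claw": 8.5,"xyz": [0,0,0],"turn": 0},{"claw": 4.5,"xyz": [0,0,0],"turn": 0}], "squeeze": 30}}

```text
time: 17.08
tcp_pos: [0.4793, -0.0102, 0.0737]
orientation: [[0.981, -0.196, 0.001], [-0.196, -0.981, 0.0], [0.001, -0.0, -1.0]]
force: [-0.1, 0.3, -0.9]
finger_gap: 0.0694
grip_force: 0.0
```

Request:
{"method": "drive_tool", "body": {"deltas": [{"claw": 4.5,"xyz": [0,0,0],"turn": 0},{"claw": 4.5,"xyz": [0,0,0],"turn": 0},{"claw": 4.5,"xyz": [0,0,0],"turn": 0},{"claw": 4.5,"xyz": [0,0,0],"turn": 0},{"claw": 4.5,"xyz": [0,0,0],"turn": 0}]}}

```text
time: 17.7
tcp_pos: [0.4793, -0.0105, 0.0747]
orientation: [[0.981, -0.196, 0.002], [-0.196, -0.981, -0.001], [0.002, 0.0, -1.0]]
force: [-0.9, -0.8, 5.5]
finger_gap: 0.0493
grip_force: 30.6
```

Request:
{"method": "drive_tool", "body": {"deltas": [{"claw": 4.5,"xyz": [0,0,0],"turn": 0},{"claw": 4.5,"xyz": [0,0,0],"turn": 0},{"claw": 4.5,"xyz": [0,0,0],"turn": 0},{"claw": 4.5,"xyz": [0,0,0],"turn": 0}]}}

```text
time: 18.2
tcp_pos: [0.4793, -0.0105, 0.0747]
orientation: [[0.981, -0.196, 0.002], [-0.196, -0.981, -0.001], [0.002, 0.0, -1.0]]
force: [-0.5, 0.1, 6.0]
finger_gap: 0.0494
grip_force: 30.6
```

```bash
python3 -c "
from station import robot
print(robot.finish_job())"
```

```text
the job is handed in; nothing more can be done
None
```

I handed the job in at about 18 s: both mould halves are shut, the pin is down through the eyes with its collar on the top eye, and the fingers are holding the two grips together at about 30 N. The hand-in returned no verdict.

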